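# Seal a canister with its nested lids, then lift off only the outer cap

### The arm

A 7-joint arm with a two-finger parallel gripper is mounted at the origin on a cart in front of the work surface, level with it; the furniture and walls round the work are solid. World frame = base frame: x ahead of the robot, y to its left, z up, the work surface at z = 0. Lengths are in mm, angles in degrees, forces in N, time in s.
With the tool pointing down it reaches from about 350 to 900 mm from the base axis. Payload 8.1 kg.
Tool frame: the origin (TCP) lies at the very end of the fingers, on their centre line; the grasp point (between the pads) lies 19 mm behind it (env.grasp_offset is the distance from the TCP to the grasp point, in mm); y points along the fingers, x is the direction in which the jaws open and shut, and the axes are right-handed (so a half turn about y gives the same grasp; the last joint's range is limited). The gripper opens to 85 mm and grips with 20 to 120 N. Pads are 22 mm wide; open, the fingers measure 114 mm over their backs; the gripper's body (76 mm by 85 mm) begins 54 mm behind the grasp point. The pads swing forward as they close: fully open they stand 13 mm farther back than shut.
Start: joints at [-81.452, 24.895, 1.432, 90.138, -0.665, 64.973, -4.303], TCP at [155.745, 605.299, 195.723] pointing down, gripper open.
Joint ranges: [-149.89, 149.89], [-25.12, 119.58], [-72.63, 75.52], [4.76, 147.25], [-75.54, 255.54], [6.69, 114.76], [-157.13, 157.13]. Speed limits (degrees/s): [127.2, 127.2, 172.46, 172.46, 180, 180, 180].

### API

Orientations are given as [roll, pitch, yaw] about the fixed x, y, z axes, in that order (R = Rz(yaw) Ry(pitch) Rx(roll)).
In Python, from rig import env, cams, hand_in gives the robot as it stands.
- The arm moves only by the tool step_arm, never from a script. Its argument "deltas" is a list of rows, each a list of 4 numbers: the shift along the tool's x, y, z in cm, then the turn about the tool's y in rad. A call has 1 to 20 rows; each row shifts and turns the commanded pose from where the row before left it, along the tool's axes as they then stand; what a row does not reach is not made up. A row lasts 1/12 s, in which the tool goes at most 41.7 mm and 7.16 degrees, less where a joint would pass 70% of its speed; a pose out of reach is approached as far as the arm can. A call is refused whole if a number of a shift passes 4.17 or a number of a turn 0.125, either way. A call with a gripper value outside its range is refused whole. "fingers" is the opening, from -1 (shut) to 1 (fully open), so that 0 is half open, set as the call begins (left out, the last holds). The fingers move at their own pace and stop on an object; the grip force is fixed at half the most. Time passes only in rows, so rows that do not move let the fingers close. It gives the time, the measured TCP pose, the force and the opening at its end, in the units of the state.
- env.observe(): the state, without advancing time (a new reading comes with each control period).
- cams.get_image(name): name is "side" or "top"; returns the picture (384x512x3 uint8, blue, green, red); there is no depth.
- cams.camera_model(name): a dict with "fovy" (degrees; the focal length in pixels is half the picture's height over the tangent of half this angle, whatever the lens; pixels are square), "cx", "cy" (the principal point, pixels), "eye" and "rotation" of the camera in the world. Camera axes: x right, y up, looking along -z (the intrinsics and any distortion apply to the point x, -y, -z); pixel columns grow to the right and rows downward; lengths in mm; the calibration is good to about 2 mm. A picture is of the moment at which its call begins. camera_model takes no time and is no camera call.
- hand_in(): hands the job in, once; it reports no verdict.
The state is a dict: "time_s": time; "qpos": joint angles; "joint_vel": joint speeds; "effort": joint torques, N m; "ee_pos": TCP position; "eef_rot": TCP orientation; "wrist_force": force on the tool from outside, world axes, zero at the start; "wrist_torque": the same for the moment, N m; "width": finger opening in mm.
Only numpy, scipy, OpenCV 4.12 (cv2) and the standard library are available. Lean on these libraries where they do the work, as an engineer would, in place of code of your own. Each camera call takes 0.05 s, during which the arm holds its last target.

### The job

Pick up the nested pair of lids from the hob together by the grooved metal band of the inner lid, lower the pair into the mouth of the blue canister standing on the drainer, and press it down until the orange seal ring has gone fully home. Then check the seal: take the wooden outer cap alone by its knob, lift it straight up about 10 cm (a hand's breadth) and finish holding it there, level and still, above the canister, with the inner lid left down and sealed. Keep the canister upright where it stands and leave the other things alone; the program ends while the gripper is still holding the cap.

Things in the scene. Friction and masses are not known exactly. Their poses are not given: they have to be found in the camera images.
- canister: Loose blue canister with brass bands, 0.77 kg, on the cream sink drainer (4 mm above z = 0). Origin: centre of the underside, z up along its axis. Heights in mm: body 74 in diameter to z = 70, sloping in to a steel neck, 57 outside, 49 bore, open inside from z = 78 to the rim at z = 100. An orange seal ring (joint seal) stands 5 above the rim.
- seal (a joint): Orange seal ring on the canister's rim, 56 mm outside, 49 mm bore; slides straight down into the neck. 0 (start) = raised, top at canister z = 105 mm; 0.004 (m) = fully home, top at z = 101 mm. It rubs: carries the lids' weight without sinking, moves under a push of about 8 N and stays where pushed (no spring); push with about 15 N to reach its stop.
- inner_lid: Inner lid, 0.13 kg, on the black hob (3 mm above z = 0). Origin: centre of the underside, z up; mm: plug 44 diameter to z = 16, foot chamfered; then a grooved aluminium band, 62 diameter, z = 16 to 32, to grip across (this lifts the cap too). Recess in its top: 55 diameter, floor z = 24. The band rests on the seal: origin at canister z = 89 with the seal raised, 85 when home.
- outer_cap: Pale wooden outer cap, 0.08 kg, lying loose in the inner lid's recess (held by gravity only). Origin: centre of its underside, 24 mm above the inner lid's origin when nested; z up. Disc 51 mm in diameter, 16 mm high; on it a dark wooden knob, an upright cylinder 22 mm in diameter, from z = 16 to 36 mm.
- knob_top (a point): Centre of the flat top of the cap's knob, 36 mm above the cap's underside.
- mug: Bystander: white mug with green leaves, 92 x 123 x 95 mm, at the front left of the hob. Origin: on the underside.
- honey: Bystander: jar with red lid, 65 mm in diameter, 100 mm high, at the back right of the hob. Origin: centre of the underside.
- spice: Bystander: spice jar with black lid, 41 mm in diameter, 105 mm high, on the worktop between hob and drainer. Origin: centre of the underside.
- teaspoon: Bystander: metal teaspoon, 130 mm long, lying at the worktop's front edge between hob and drainer. Origin: on the underside.
Things that resemble listed ones, but are neither listed nor needed, are in the scene too. What is meant by the outer_cap is not purple, and is the smaller of those in its own colour. Of the things that look like the inner_lid, take the one that is farthest to the robot's left at the start.

How it is judged (in metres and radians):
On the way, in this order (a step that is already met when the one before it is completed fails the run):
1. both lids lifted together off the hob, still nested (height (world z) of inner_lid above 0.06 m and value of joint seal below 0.002 m and z of outer_cap in the frame of inner_lid between 0.021 and 0.027 m and horizontal distance between outer_cap and inner_lid below 0.006 m), for 0.1 s.
2. nested lids in the canister's mouth and the seal pressed home (at least 3.3 of 4 mm) (value of joint seal above 0.0033 m and z of inner_lid in the frame of canister below 0.0873 m and horizontal distance between inner_lid and canister below 0.0045 m and angle between the z axis of inner_lid and the z axis of canister, either way round below 0.06 rad and z of outer_cap in the frame of inner_lid between 0.021 and 0.027 m and horizontal distance between outer_cap and inner_lid below 0.006 m), for 0.2 s.
3. outer cap lifted off alone by the gripper, inner lid still seated (value of joint seal above 0.0033 m and z of inner_lid in the frame of canister below 0.0873 m and horizontal distance between inner_lid and canister below 0.0045 m and angle between the z axis of inner_lid and the z axis of canister, either way round below 0.06 rad and z of outer_cap in the frame of inner_lid above 0.034 m and contact force between the fingers and outer_cap above 0.5 N), for 0.1 s.
At the end, for the whole second after the job is handed in: Cap held still by the gripper, level within 15 degrees, 60 mm or more above its seat, within 60 mm of over the canister; seal down 3.3 of 4 mm or more; inner lid straight on it (2.3 mm of home, 4.5 mm of centred), untouched by the robot; canister upright within 50 mm of its start (value of joint seal above 0.0033 m and z of inner_lid in the frame of canister below 0.0873 m and horizontal distance between inner_lid and canister below 0.0045 m and angle between the z axis of inner_lid and the z axis of canister, either way round below 0.06 rad and z of outer_cap in the frame of inner_lid above 0.084 m and horizontal distance between outer_cap and canister below 0.06 m and angle between outer_cap's own z axis and vertical below 0.26 rad and linear speed of outer_cap below 0.03 m/s and contact force between the fingers and outer_cap above 0.5 N and contact force between the arm and inner_lid below 0.2 N and contact force between the arm and canister below 0.2 N and angle between canister's own z axis and vertical below 0.06 rad and distance of canister from where it was at the start of the episode below 0.05 m); the arm keeps its last pose, push and grip.
It fails at once if the inner lid comes up again after the seal has been pressed home (value of joint seal above 0.0033 m and z of inner_lid in the frame of canister above 0.092 m).
It fails at once if the canister is tipped (angle between canister's own z axis and vertical above 0.35 rad).
It fails at once if a bystander is pushed more than 30 mm (distance of any of mug, honey, spice, teaspoon from where it was at the start of the episode above 0.03 m).
It also fails if it takes over 67 s, if anything falls off the work surface, if the arm or the gripper's body presses on something with over 40 N, if the wrist force passes 120 N, or if a joint passes its speed limit or range.

## Working session

There is one attempt and no reset: what is moved stays moved. The work goes in short steps, Python scripts to look and compute and a tool call to move; the robot and the scene stay as the last step left them, time stands still between calls to the robot, and variables do not carry over. Pictures are saved under pics/ and viewed, and the job is handed in when it is done.

Besides the shell and the picture viewer there is one more tool, called after "Emit:" as name(argument=value, ...) on one line, values as JSON. step_arm: Moves the arm, as the interface text tells. Its arguments: {"type":"object","properties":{"deltas":{"type":"array"},"fingers":{"type":"number"}},"required":["deltas"]}

```bash
ls; mkdir -p pics; python3 - <<'E'
from rig import env,cams
import cv2
o=env.observe();print(o)
for n in("side","top"):
    cv2.imwrite(f"pics/{n}0.png",cams.get_image(n));print(n,cams.camera_model(n))
E
```

```text
pics
{'time_s': 0.0, 'qpos': array([-81.45180669,  24.93649259,   1.43175725,  90.18955674,
        -0.66593881,  64.97201337,  -4.30360118]), 'joint_vel': array([-0.05109583, -0.01225421, -0.0270742 ,  0.02595581,  0.05517077,
       -0.03578574, -0.01089415]), 'effort': array([-7.11853590e-04, -6.70491743e+01,  1.02472935e+00, -3.16220605e+01,
        1.54018134e-02,  1.26787095e-02, -2.70819578e-05]), 'ee_pos': array([155.63574348, 604.73654402, 194.92266207]), 'eef_rot': array([-9.00073648e+01,  8.94324492e-02,  7.55671808e+01]), 'wrist_force': array([ 1.16232961, -0.6431054 , -0.16119534]), 'wrist_torque': array([ 0.00761111, -0.03948729, -0.02278318]), 'width': 85.0607742761187}
side {'fovy': 54.38582833104738, 'cx': 259.54358490060514, 'cy': 194.30019226174383, 'eye': array([ 273.48807796, 1203.83731323,  603.1291168 ]), 'rotation': array([  62.5269956 ,    1.54797165, -164.05074137])}
top {'fovy': 47.534489681696755, 'cx': 260.7342350978292, 'cy': 193.2364862991047, 'eye': array([ 408.04805999,  211.94625405, 1323.39103912]), 'rotation': array([  6.14395122,  -1.01122407, -88.60476867])}
```

View pics/side0.png

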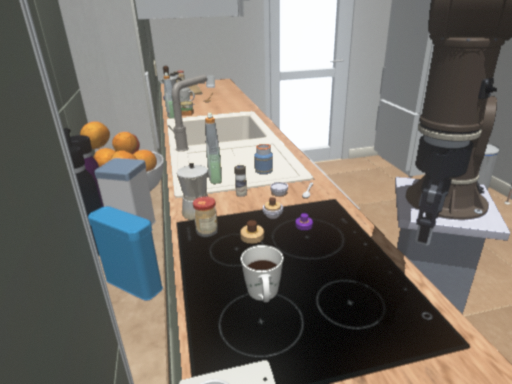

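View pics/top0.png

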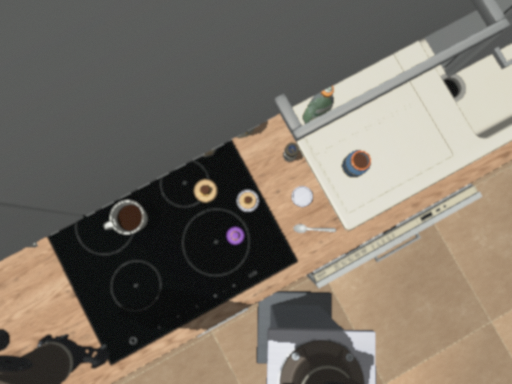

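```bash
cat > h.py <<'E'
import numpy as np,cv2
from scipy.spatial.transform import Rotation as R
from rig import env,cams
def model(n):
    m=cams.camera_model(n);f=192/np.tan(np.radians(m['fovy']/2))
    return np.array(m['eye']),R.from_euler('xyz',m['rotation'],degrees=True).as_matrix(),f,m['cx'],m['cy']
def proj(n,p):
    e,Rm,f,cx,cy=model(n);c=Rm.T@(np.array(p)-e)
    return np.array([cx+f*c[0]/-c[2],cy-f*c[1]/-c[2]])
def ray(n,u):
    e,Rm,f,cx,cy=model(n);d=Rm@np.array([(u[0]-cx)/f,-(u[1]-cy)/f,-1]);return e,d/np.linalg.norm(d)
def plane(n,u,z):
    e,d=ray(n,u);return e+d*(z-e[2])/d[2]
def two(u1,u2,a="top",b="side"):
    e1,d1=ray(a,u1);e2,d2=ray(b,u2)
    A=np.stack([d1,-d2],1);s=np.linalg.lstsq(A,e2-e1,rcond=None)[0]
    p,q=e1+d1*s[0],e2+d2*s[1];return (p+q)/2,np.linalg.norm(p-q)
def crop(img,x,y,w,h,k,name):
    cv2.imwrite(name,cv2.resize(img[y:y+h,x:x+w],None,fx=k,fy=k,interpolation=cv2.INTER_CUBIC))
E
python3 - <<'E'
from h import *
o=env.observe();print([proj(n,o['ee_pos']).round(1) for n in("top","side")],[proj(n,[0,0,0]).round(1) for n in("top","side")])
t=cv2.imread('pics/top0.png');s=cv2.imread('pics/side0.png')
a=t[130:250,190:390];b=s[130:250,180:380]
cv2.imwrite('pics/c0.png',np.vstack([cv2.resize(x,(500,300),interpolation=cv2.INTER_CUBIC) for x in(a,b)]))
E
```

```text
[array([ 93., 338.]), array([421.4, 252.9])] [array([321.8, 382.3]), array([444.7, 200.8])]
```

View pics/c0.png

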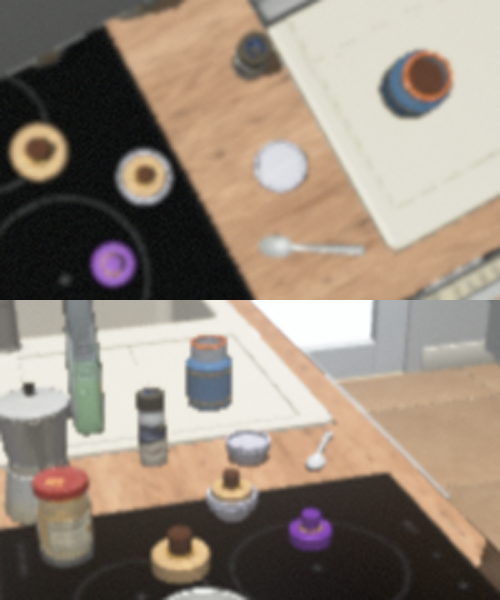

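```bash
python3 - <<'E'
from h import *
t=cv2.imread('pics/top0.png');s=cv2.imread('pics/side0.png')
cv2.imwrite('pics/c1.png',np.hstack([cv2.resize(s[140:260,390:490],(400,480),interpolation=cv2.INTER_CUBIC),cv2.resize(t[284:384,20:120],(400,480),interpolation=cv2.INTER_CUBIC)]))
E
```

```text
(no output)
```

View pics/c1.png

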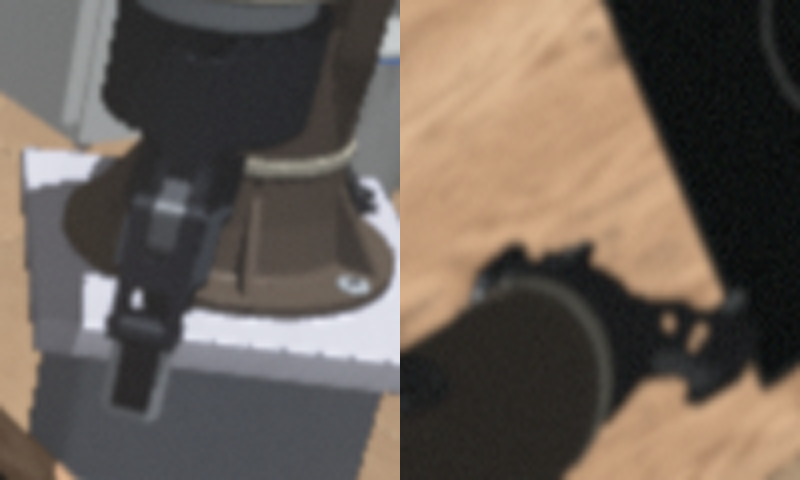

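```bash
python3 - <<'E'
from h import *
o=env.observe();T=R.from_euler('xyz',o['eef_rot'],degrees=True).as_matrix();print(T.round(2))
for k in(-55,-42,42,55):
    p=o['ee_pos']+T@np.array([k,-13,0]);print(k,p.round(),proj('top',p).round(1),proj('side',p).round(1))
E
```

```text
[[ 0.25 -0.   -0.97]
 [ 0.97 -0.    0.25]
 [-0.   -1.   -0.  ]]
-55 [142. 552. 208.] [112.4 345.3] [427.7 231.7]
-42 [145. 564. 208.] [107.4 343.9] [426.6 235.1]
42 [166. 646. 208.] [ 74.8 334.4] [418.3 259.8]
55 [169. 658. 208.] [ 69.8 332.9] [416.8 264.1]
```

```bash
python3 - <<'E'
from h import *
t=cv2.imread('pics/top0.png');s=cv2.imread('pics/side0.png')
# approx pixels from crop: top crop scale2.5 offset (190,130); side offset(180,130)
T=lambda x,y:(190+x/2.5,130+y/2.5)
S=lambda x,y:(180+x/2.5,130+(y-300)/2.5)
for n,a,b in [('knob top',T(146,173),S(231,472)),('bigcap knob top',T(39,148),S(180,531)),('purple knob',T(112,263),S(310,513)),('can rim',T(426,74),S(209,342)),('spice top',T(256,44),S(151,392)),('decoy lid top',T(281,166),S(247,436))]:
    p,r=two(a,b);print(n,p.round(1),round(r,1))
E
```

```text
knob top [526.2 228.4  63. ] 0.6
bigcap knob top [553.4 354.8  50.6] 0.4
purple knob [421.6 265.6  40.6] 0.8
can rim [641.5 -87.  108.4] 2.4
spice top [670.7 106.2 104.8] 4.1
decoy lid top [542.8  68.6  34. ] 3.2
```

```bash
python3 - <<'E'
from h import *
t=cv2.imread('pics/top0.png');s=cv2.imread('pics/side0.png')
cv2.imwrite('pics/c2.png',np.vstack([cv2.resize(s[0:240,130:350],(660,0),fx=0,fy=0) if 0 else cv2.resize(s[0:150,130:370],(480,300),interpolation=cv2.INTER_CUBIC),cv2.resize(t[0:150,270:510],(480,300),interpolation=cv2.INTER_CUBIC)]))
E
```

```text
(no output)
```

View pics/c2.png

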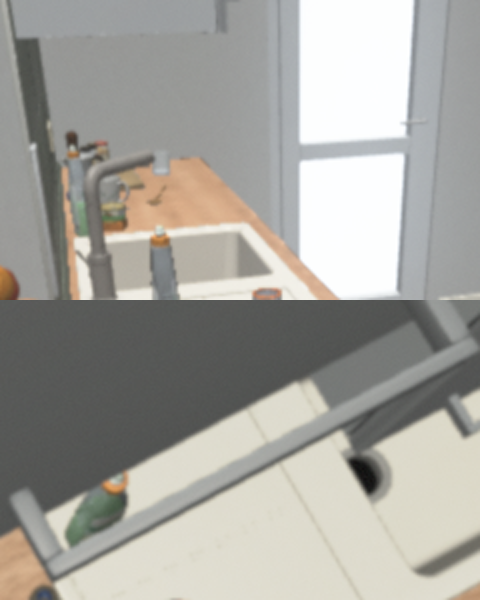

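```bash
python3 - <<'E'
from h import *
print(two((508,22),(243,15)),two((508,22),(238,17)))
for z in(400,500,600,700): print(z,plane('top',(297,136),z).round(),plane('top',(505,24),z).round())
print('honey?',plane('side',(205,232),3),'moka',plane('side',(193,215),0),'bottle',plane('side',(214,182),4))
for n in('mug',):print(plane('side',(262,297),3))
t=cv2.imread('pics/top0.png').astype(int)
def ell(mask,name):
    m=mask.astype(np.uint8)*255
    m=cv2.morphologyEx(m,cv2.MORPH_OPEN,np.ones((2,2)))
    cs=cv2.findContours(m,cv2.RETR_EXTERNAL,cv2.CHAIN_APPROX_NONE)[0]
    c=max(cs,key=cv2.contourArea);e=cv2.fitEllipse(cv2.convexHull(c));print(name,e,cv2.minEnclosingCircle(c));return e
h=cv2.cvtColor(t.astype(np.uint8),cv2.COLOR_BGR2HSV).astype(int)
roi=np.zeros(h.shape[:2],bool);roi[182:218,230:266]=1
e=ell((h[...,2]>75)&roi,'lid')
p=plane('top',e[0],30);print(p, 'diam',np.array(e[1])*np.linalg.norm(p-model('top')[0])/model('top')[2])
roi[:]=0;roi[140:190,330:390]=1
print(h[150:178,340:375,0][::4,::3]);
mo=roi&((h[...,0]<14)|(h[...,0]>172))&(h[...,1]>110)
e=ell(mo,'ring');p=plane('top',e[0],108);print(p,'diam',np.array(e[1])*np.linalg.norm(p-model('top')[0])/model('top')[2])
v=t.copy().astype(np.uint8);v[mo]=(0,255,0);crop(v,330,140,60,50,10,'pics/m.png')
E
```

```text
(array([ 785.78845436, -251.07726511,  565.24810986]), np.float64(63.1678415574481)) (array([ 799.57296423, -256.25996812,  556.01425935]), np.float64(47.07522589312813))
400 [634. 123. 400.] [ 905. -341.  400.]
500 [610. 132. 500.] [ 851. -281.  500.]
600 [585. 142. 600.] [ 797. -221.  600.]
700 [561. 152. 700.] [ 743. -162.  700.]
honey? [696.78027596 364.99735732   3.        ] moka [776.03676451 278.15967201   0.        ] bottle [799.45499568  42.42853141   4.        ]
[461.55824516 584.41138434   3.        ]
lid ((248.29925537109375, 201.27565002441406), (22.585243225097656, 23.013320922851562), 30.917499542236328) ((248.2894744873047, 201.2894744873047), 11.569533348083496)
[522.77851816 228.93614967  30.        ] diam [67.26824246 68.54323579]
[[ 26  23  24  24  26  21   9  12  16  23  26  24]
 [ 26  24  25 105 165  11  10  10  11  11  22  26]
 [ 24  25 103 105  11  11  10  11  10   9  11  24]
 [ 26  90 104 105  11  11  10  10  10   9  11  24]
 [ 23 103 103 105 170  11  11  10  11  10  17  24]
 [ 24  25 104 105 104 105 170   4 173  75  24  25]
 [ 22  25  28 104 101 104 105 102  26  24  24  26]]
ring ((360.4732360839844, 161.7078399658203), (15.04361629486084, 20.19777488708496), 146.1653289794922) ((361.5434875488281, 161.1521759033203), 9.499124526977539)
[636.77438208 -87.10625082 108.        ] diam [43.90174082 58.94310655]
```

View pics/m.png

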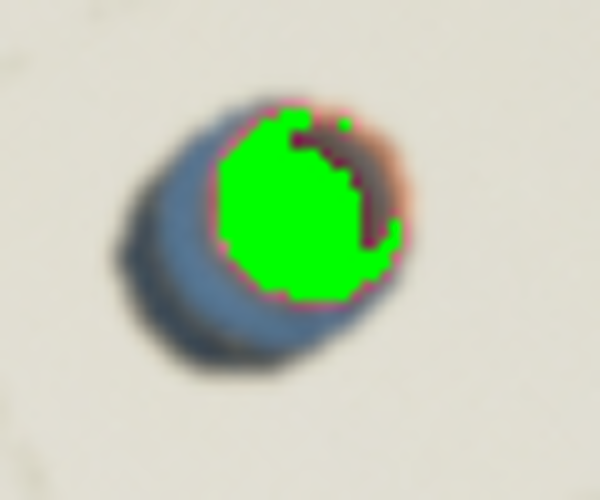

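Emit:
step_arm(deltas=[[0, 0, 0, 0.12], [0, 0, 0, 0.12], [0, 0, 0, 0.12], [0, 0, 0, 0.12], [0, 0, 0, 0.12], [0, 0, 0, 0.12], [0, 0, 0, 0.12], [0, 0, 0, 0.12], [0, 0, 0, 0.12], [0, 0, 0, 0.12], [0, 0, 0, 0.12], [0, 0, 0, 0]], fingers=1)

```text
time_s: 1.1
ee_pos: [155.5, 605.0, 195.2]
eef_rot: [-90.1, -0.0, -0.4]
wrist_force: [0.4, 0.5, -0.7]
width: 85.4
```

Emit:
step_arm(deltas=[[1.84, 0, -1.88, 0], [1.84, 0, -1.88, 0], [1.84, 0, -1.88, 0], [1.84, 0, -1.88, 0], [1.84, 0, -1.88, 0], [1.84, 0, -1.88, 0], [1.84, 0, -1.88, 0], [1.84, 0, -1.88, 0], [1.84, 0, -1.88, 0], [1.84, 0, -1.88, 0], [1.84, 0, -1.88, 0], [1.84, 0, -1.88, 0], [1.84, 0, -1.88, 0], [1.84, 0, -1.88, 0], [1.84, 0, -1.88, 0], [1.84, 0, -1.88, 0], [1.84, 0, -1.88, 0], [1.84, 0, -1.88, 0], [1.84, 0, -1.88, 0], [1.84, 0, -1.88, 0]])

```text
time_s: 2.77
ee_pos: [523.9, 227.8, 195.6]
eef_rot: [-90.0, 0.0, 0.2]
wrist_force: [0.9, 1.0, -0.8]
width: 85.4
```

Emit:
step_arm(deltas=[[0, 2, 0, 0], [0, 2, 0, 0], [0, 2, 0, 0], [0, 1, 0, 0], [0, 0, 0, 0]])

```text
time_s: 3.18
ee_pos: [521.7, 228.3, 123.5]
eef_rot: [-90.1, 0.2, 0.1]
wrist_force: [-0.0, 0.2, -0.5]
width: 85.2
```

```bash
python3 - <<'E'
from h import *
s=cams.get_image('side');t=cams.get_image('top');cv2.imwrite('pics/side1.png',s);cv2.imwrite('pics/top1.png',t)
o=env.observe();print(o['time_s'],o['ee_pos'],o['eef_rot'],o['qpos'].round(1))
for k in(-42,42):print(proj('side',o['ee_pos']+[k,0,13]))
cv2.imwrite('pics/c3.png',np.hstack([cv2.resize(s[120:260,210:350],(400,400),interpolation=cv2.INTER_CUBIC),cv2.resize(t[100:300,150:350],(400,400),interpolation=cv2.INTER_CUBIC)]))
E
```

```text
3.2833 [523.41541848 228.93315449 126.03519322] [-9.00125544e+01  8.29558667e-03  3.29867798e-02] [-48.1  25.   26.6 104.4 -13.6  53.8 -15.6]
[286.99630185 177.6467033 ]
[259.45723932 175.05215441]
```

View pics/c3.png

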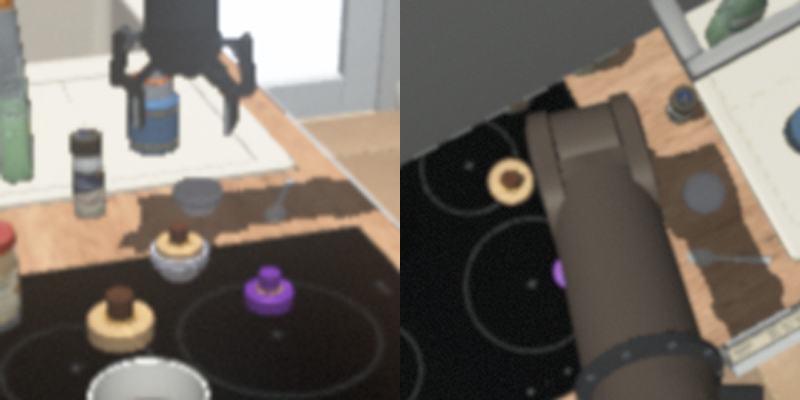

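```bash
python3 - <<'E'
from h import *
s=cv2.imread('pics/side1.png')
for z in(3,63,126,139,170,223):print(z,proj('side',[523.4,229,z]).round(1))
crop(s,235,100,75,75,8,'pics/c4.png')
E
```

```text
3 [273.5 215.9]
63 [273.3 199. ]
126 [273.1 180.3]
139 [273.1 176.4]
170 [273.  166.7]
223 [272.8 149.6]
```

View pics/c4.png

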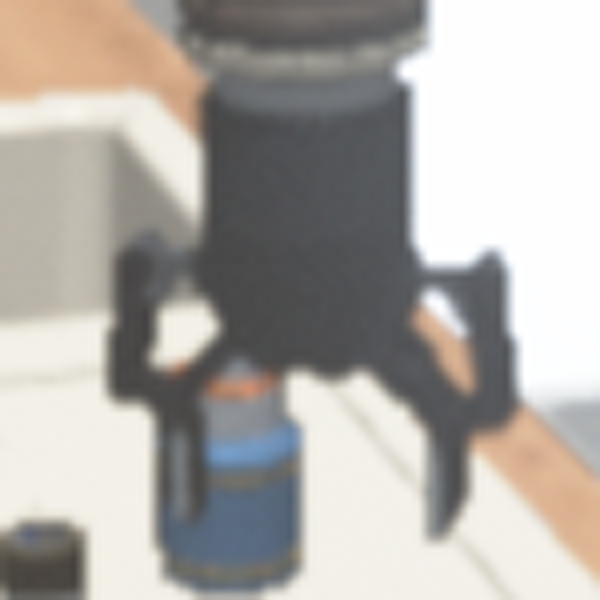

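Emit:
step_arm(deltas=[[0, 2, 0, 0], [0, 2, 0, 0], [0, 2, 0, 0], [0, 2, 0, 0], [0, 1.5, 0, 0], [0, 1, 0, 0], [0, 0, 0, 0], [0, 0, 0, 0]])

```text
time_s: 3.95
ee_pos: [523.9, 229.1, 21.5]
eef_rot: [-90.0, -0.0, -0.0]
wrist_force: [-0.1, 0.2, 0.1]
width: 85.5
```

```bash
python3 - <<'E'
from h import *
s=cams.get_image('side');cv2.imwrite('pics/side2.png',s)
o=env.observe();print(o['time_s'],o['ee_pos'],o['wrist_force'])
for z in(3,19,35,63,21,34,54):print(z,[proj('side',[523.4+k,229,z]).round(1) for k in(-42,0,42)])
crop(s,235,140,75,75,8,'pics/c5.png')
E
```

```text
4.0 [524.24999581 229.31047809  21.89596799] [ 0.67154188 -0.26509889  0.24116611]
3 [array([286.7, 217.5]), array([273.5, 215.9]), array([260.6, 214.3])]
19 [array([286.7, 213. ]), array([273.5, 211.5]), array([260.5, 209.9])]
35 [array([286.8, 208.5]), array([273.4, 207. ]), array([260.4, 205.5])]
63 [array([286.8, 200.5]), array([273.3, 199. ]), array([260.1, 197.5])]
21 [array([286.7, 212.5]), array([273.5, 210.9]), array([260.5, 209.4])]
34 [array([286.8, 208.8]), array([273.4, 207.2]), array([260.4, 205.7])]
54 [array([286.8, 203.1]), array([273.4, 201.6]), array([260.2, 200.1])]
```

View pics/c5.png

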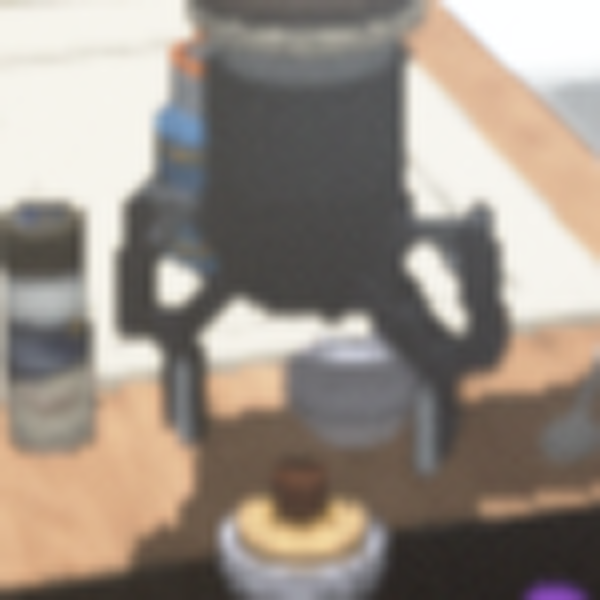

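Emit:
step_arm(deltas=[[0, 0.5, 0, 0], [0, 0.5, 0, 0], [0, 0.4, 0, 0], [0, 0, 0, 0], [0, 0, 0, 0]])

```text
time_s: 4.42
ee_pos: [523.1, 228.8, 6.5]
eef_rot: [-90.0, 0.0, -0.1]
wrist_force: [-0.3, -1.1, 0.3]
width: 85.9
```

```bash
python3 - <<'E'
from h import *
s=cams.get_image('side');cv2.imwrite('pics/side3.png',s)
t=cams.get_image('top');cv2.imwrite('pics/top3.png',t)
o=env.observe();print(o['time_s'],o['ee_pos'],o['wrist_force'])
crop(s,235,150,75,75,8,'pics/c6.png')
crop(t,190,130,120,120,5,'pics/c7.png')
E
```

```text
4.5167 [523.400703   228.92041276   6.78863531] [-0.26401396  1.21656777  0.82614415]
```

View pics/c6.png

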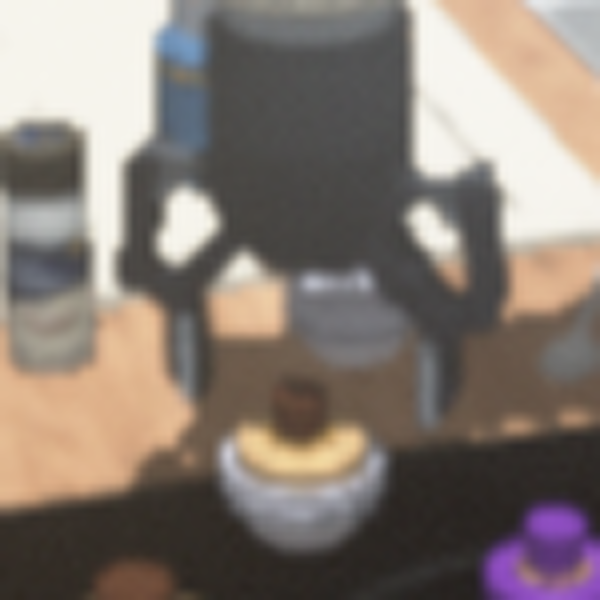

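View pics/c7.png

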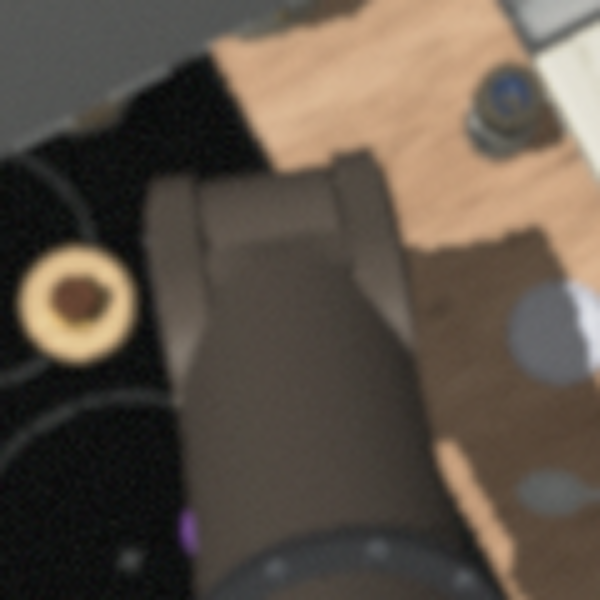

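```bash
python3 - <<'E'
from h import *
for z in(100,200,300,400):print(z,proj('top',[523.4,229,z]).round(1),proj('top',[523.4,167,z]).round(1))
E
```

```text
100 [248.  198.9] [270.  199.4]
200 [247.6 195.2] [271.5 195.8]
300 [247.1 190.9] [273.3 191.6]
400 [246.4 185.6] [275.5 186.4]
```

Emit:
step_arm(deltas=[[0, 0.2, 0, 0], [0, 0.2, 0, 0], [0, 0.2, 0, 0], [0, 0.2, 0, 0], [0, 0, 0, 0]])

```text
time_s: 4.93
ee_pos: [523.0, 228.8, -1.8]
eef_rot: [-90.0, 0.0, -0.1]
wrist_force: [0.1, -0.3, 0.3]
width: 85.5
```

Emit:
step_arm(deltas=[[0, 0.2, 0, 0], [0, 0.2, 0, 0], [0, 0.2, 0, 0], [0, 0.2, 0, 0], [0, 0, 0, 0]])

```text
time_s: 5.35
ee_pos: [523.0, 228.8, -9.8]
eef_rot: [-90.0, 0.0, -0.1]
wrist_force: [-0.5, 0.1, -0.4]
width: 85.2
```

Emit:
step_arm(deltas=[[0, 0.2, 0, 0], [0, 0.2, 0, 0], [0, 0.2, 0, 0], [0, 0, 0, 0], [0, 0, 0, 0]])

```text
time_s: 5.77
ee_pos: [523.2, 228.8, -15.4]
eef_rot: [-90.0, 0.0, -0.1]
wrist_force: [-0.3, 0.0, 0.1]
width: 85.3
```

```bash
python3 - <<'E'
from h import *
s=cams.get_image('side');cv2.imwrite('pics/side4.png',s)
o=env.observe();print(o['time_s'],o['ee_pos'],o['wrist_force'])
crop(s,235,160,75,75,8,'pics/c8.png')
E
```

```text
5.8167 [523.30491608 228.85952253 -15.33109909] [-0.69114649  0.35553308 -0.39526538]
```

View pics/c8.png

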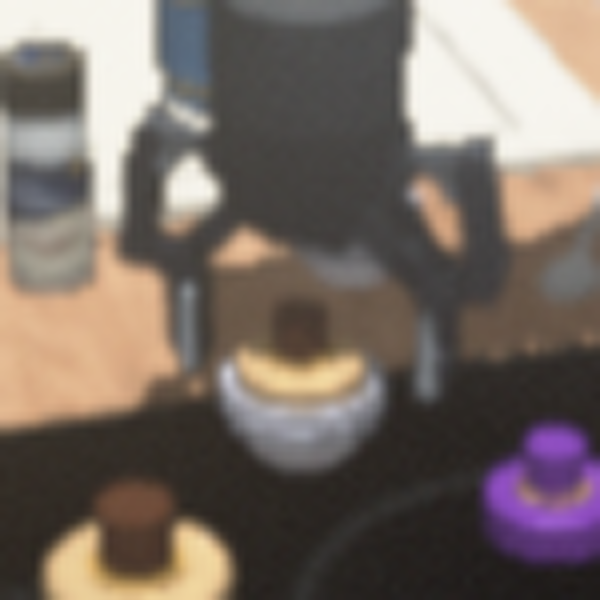

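Emit:
step_arm(deltas=[[0, 0.2, 0, 0], [0, 0.2, 0, 0], [0, 0.2, 0, 0], [0, 0.2, 0, 0], [0, 0.2, 0, 0], [0, 0.1, 0, 0], [0, 0, 0, 0]])

```text
time_s: 6.4
ee_pos: [523.1, 228.8, -26.6]
eef_rot: [-90.0, 0.0, -0.1]
wrist_force: [-0.4, 0.7, -0.8]
width: 85.3
```

```bash
python3 - <<'E'
from h import *
s=cams.get_image('side');cv2.imwrite('pics/side5.png',s)
o=env.observe();print(o['time_s'],o['ee_pos'],o['wrist_force'])
crop(s,235,160,75,75,8,'pics/c9.png')
E
```

```text
6.45 [523.24198335 228.82610849 -26.45368239] [-0.09587823 -0.49488007  0.59847431]
```

View pics/c9.png

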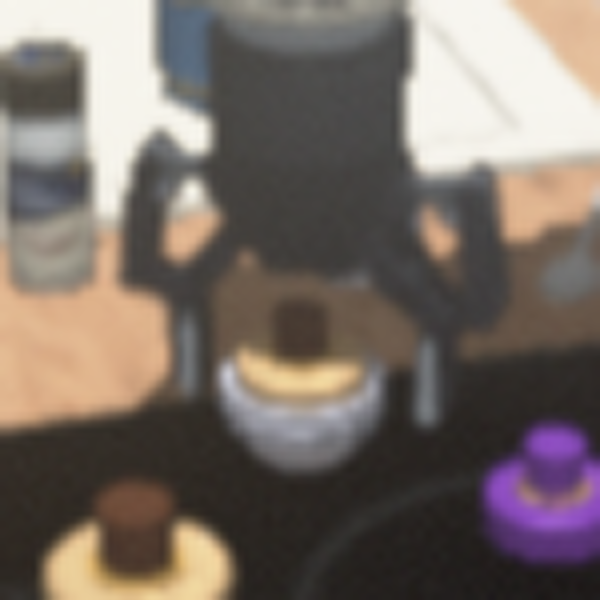

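Emit:
step_arm(deltas=[[0, 0, 0, 0], [0, 0, 0, 0], [0, 0, 0, 0], [0, 0, 0, 0], [0, 0, 0, 0], [0, 0, 0, 0], [0, 0, 0, 0], [0, 0, 0, 0], [0, 0, 0, 0], [0, 0, 0, 0]], fingers=-1)

```text
time_s: 7.28
ee_pos: [524.0, 229.0, -25.5]
eef_rot: [-90.0, -0.1, -0.1]
wrist_force: [-0.3, -0.3, 7.8]
width: 59.7
```

```bash
python3 - <<'E'
from h import *
s=cams.get_image('side');cv2.imwrite('pics/side6.png',s)
o=env.observe();print(o['time_s'],o['ee_pos'],o['wrist_force'],o['width'])
crop(s,235,160,75,75,8,'pics/c10.png')
E
```

```text
7.3333 [523.95512161 229.07378545 -25.46958751] [-0.07656415 -0.73522112  7.17611151] 59.80960874027597
```

View pics/c10.png

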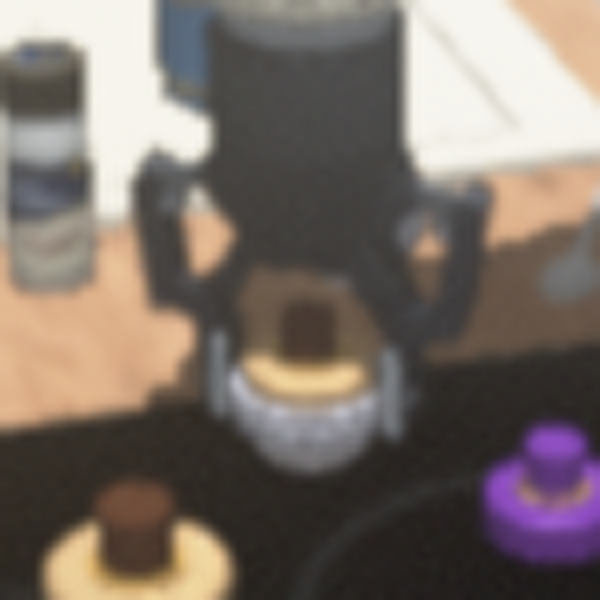

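Emit:
step_arm(deltas=[[0, -0.3, 0, 0], [0, -0.6, 0, 0], [0, -1, 0, 0], [0, -1.2, 0, 0], [0, -1.2, 0, 0], [0, -1.2, 0, 0], [0, -1.2, 0, 0], [0, -1.2, 0, 0], [0, -1.2, 0, 0], [0, -1.2, 0, 0], [0, -1.2, 0, 0], [0, -1, 0, 0], [0, -0.6, 0, 0], [0, -0.4, 0, 0], [0, 0, 0, 0], [0, 0, 0, 0]])

```text
time_s: 8.67
ee_pos: [523.1, 228.9, 108.5]
eef_rot: [-90.0, 0.0, -0.1]
wrist_force: [-0.2, 0.0, -2.8]
width: 59.7
```

```bash
python3 - <<'E'
from h import *
s=cams.get_image('side');cv2.imwrite('pics/side7.png',s)
t=cams.get_image('top');cv2.imwrite('pics/top7.png',t)
o=env.observe();print(o['time_s'],o['ee_pos'],o['wrist_force'],o['width'])
print(proj('side',[524,229,143+60]),proj('side',[524,229,143]))
crop(s,235,130,75,75,8,'pics/c11.png')
E
```

```text
8.7667 [522.87554192 228.67447045 108.0782461 ] [-1.24478505  0.55616242 -2.26757518] 59.263582828884985
[272.66204193 156.14854586] [272.88179862 175.10854567]
```

View pics/c11.png

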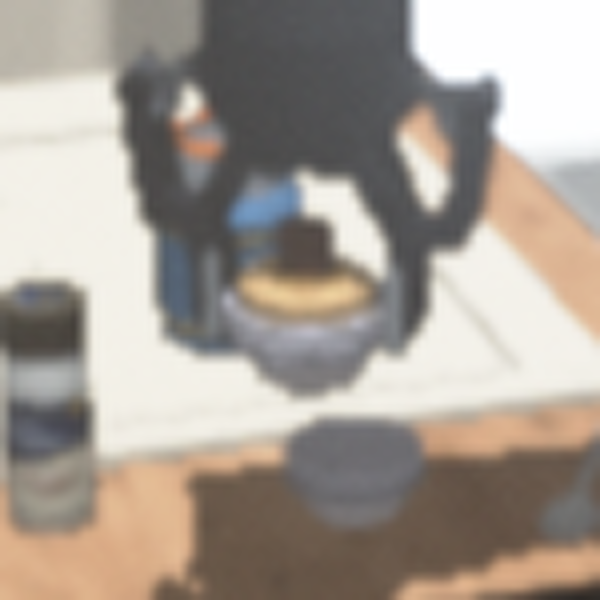

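```bash
python3 - <<'E'
from h import *
t=cv2.imread('pics/top0.png');h=cv2.cvtColor(t,cv2.COLOR_BGR2HSV).astype(int);b=t.astype(int)
roi=np.zeros(h.shape[:2],bool);roi[146:175,346:376]=1
m=roi&(b[...,2]-b[...,0]>22)   # reddish
m=m.astype(np.uint8)*255
cs=cv2.findContours(m,cv2.RETR_EXTERNAL,cv2.CHAIN_APPROX_NONE)[0];c=max(cs,key=cv2.contourArea)
hl=cv2.convexHull(c);e=cv2.fitEllipse(hl);print(e,cv2.minEnclosingCircle(hl),cv2.boundingRect(hl))
for z in(105,109):print(z,plane('top',e[0],z).round(1))
p=plane('top',e[0],109);print(np.array(e[1])*np.linalg.norm(p-model('top')[0])/model('top')[2])
v=t.copy();cv2.polylines(v,[hl],1,(0,255,0));crop(v,335,140,50,50,7,'pics/m1.png')
s=cv2.imread('pics/side0.png');b=s.astype(int)
roi[:]=0;roi[140:155,250:280]=1
m=(roi&(b[...,2]-b[...,0]>25)).astype(np.uint8)*255
print(cv2.boundingRect(m));v2=s.copy();v2[m>0]=(0,255,0)
cv2.imwrite('pics/m2.png',np.hstack([cv2.resize(x[y:y+50,xx:xx+50],(350,350),interpolation=cv2.INTER_NEAREST) for x,xx,y in((v,335,140),(v2,240,135),(s,240,135)) ][:2]))
cv2.imwrite('pics/m3.png',cv2.resize(s[135:185,240:290],(600,600),interpolation=cv2.INTER_CUBIC))
for q in((636.8,-87),(640,-87)):
  print(q,[proj('side',[*q,z]).round(1) for z in(4,74,109)])
  r=[proj('side',[q[0]+28*np.cos(a),q[1]+28*np.sin(a),109]) for a in np.linspace(0,6.28,40)];r=np.array(r);print(r.min(0).round(1),r.max(0).round(1))
E
```

```text
((361.11676025390625, 159.63844299316406), (21.005111694335938, 21.4453182220459), 51.97686767578125) ((361.06890869140625, 159.73675537109375), 10.934371948242188) (351, 149, 22, 22)
105 [643.4 -89.7 105. ]
109 [642.6 -88.7 109. ]
[61.32218708 62.60732317]
(256, 143, 15, 7)
(636.8, -87) [array([265., 172.]), array([264.7, 155.3]), array([264.5, 146.7])]
[257.1 144.2] [271.9 149.3]
(640, -87) [array([264.3, 171.9]), array([263.9, 155.3]), array([263.7, 146.7])]
[256.3 144.1] [271.  149.3]
```

View pics/m2.png

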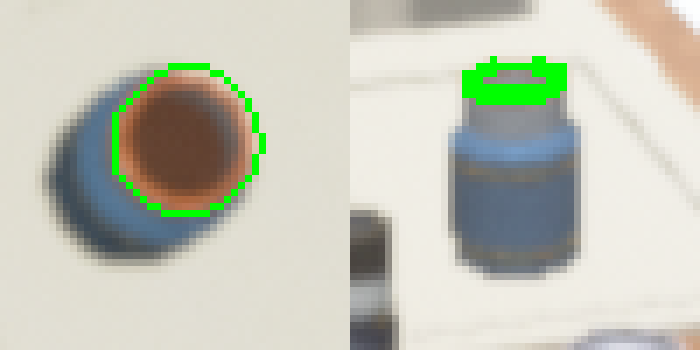

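View pics/m3.png

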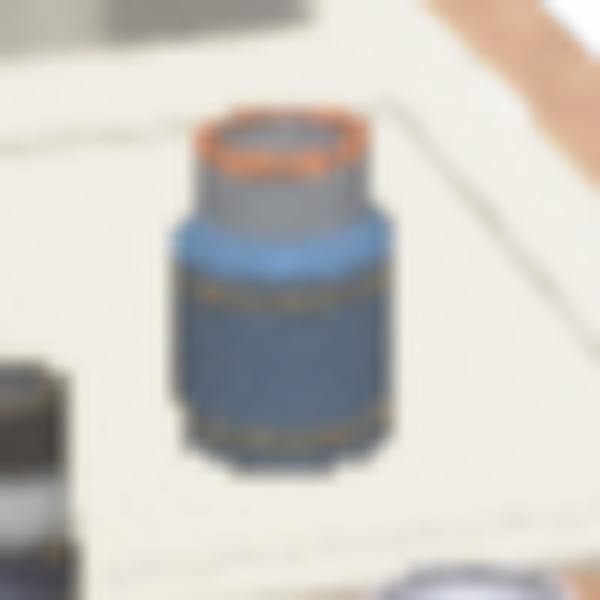

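Emit:
step_arm(deltas=[[0.3, 0, -0.8, 0], [0.6, 0, -1.6, 0], [0.6, 0, -1.6, 0], [0.6, 0, -1.6, 0], [0.6, 0, -1.6, 0], [0.6, 0, -1.6, 0], [0.6, 0, -1.6, 0], [0.6, 0, -1.6, 0], [0.6, 0, -1.6, 0], [0.6, 0, -1.6, 0], [0.6, 0, -1.6, 0], [0.6, 0, -1.6, 0], [0.6, 0, -1.6, 0], [0.6, 0, -1.6, 0], [0.6, 0, -1.6, 0], [0.6, 0, -1.6, 0], [0.6, 0, -1.6, 0], [0.6, 0, -1.6, 0], [0.6, 0, -1.6, 0], [0.6, 0, -1.6, 0]])

```text
time_s: 10.43
ee_pos: [639.7, -85.0, 108.1]
eef_rot: [-90.0, 0.1, -0.1]
wrist_force: [0.4, 1.1, -2.9]
width: 59.0
```

Emit:
step_arm(deltas=[[0.3, 0, -0.5, 0], [0.1, 0, -0.1, 0], [0, 0, 0, 0], [0, 0, 0, 0], [0, 0, 0, 0]])

```text
time_s: 10.85
ee_pos: [643.7, -87.7, 108.5]
eef_rot: [-90.0, 0.0, 0.0]
wrist_force: [0.5, 0.1, -1.7]
width: 59.2
```

```bash
cat > look.py <<'E'
import sys
from h import *
n=sys.argv[1]
s=cams.get_image('side');t=cams.get_image('top');cv2.imwrite(f'pics/s{n}.png',s);cv2.imwrite(f'pics/t{n}.png',t)
o=env.observe();print(o['time_s'],o['ee_pos'].round(1),o['eef_rot'].round(1),o['wrist_force'].round(1),o['width'],o['qpos'].round(1))
cv2.imwrite(f'pics/v{n}.png',np.hstack([cv2.resize(s[110:180,230:300],(560,560),interpolation=cv2.INTER_CUBIC),cv2.resize(t[110:210,310:340+70],(240,240))if 0 else cv2.resize(np.vstack([t[100:200,310:410]]*1),(240,560//1*240//560),interpolation=cv2.INTER_CUBIC).repeat(1,0) if 0 else cv2.copyMakeBorder(cv2.resize(t[100:200,310:410],(240,240)),0,320,0,0,0)]))
E
python3 look.py 8
```

```text
10.95 [643.9 -88.  108.7] [-90.   0.   0.] [ 0.3  0.3 -2.7] 59.19760707488229 [-14.2  33.3  26.8  93.8 -17.1  57.1  18.2]
```

View pics/v8.png

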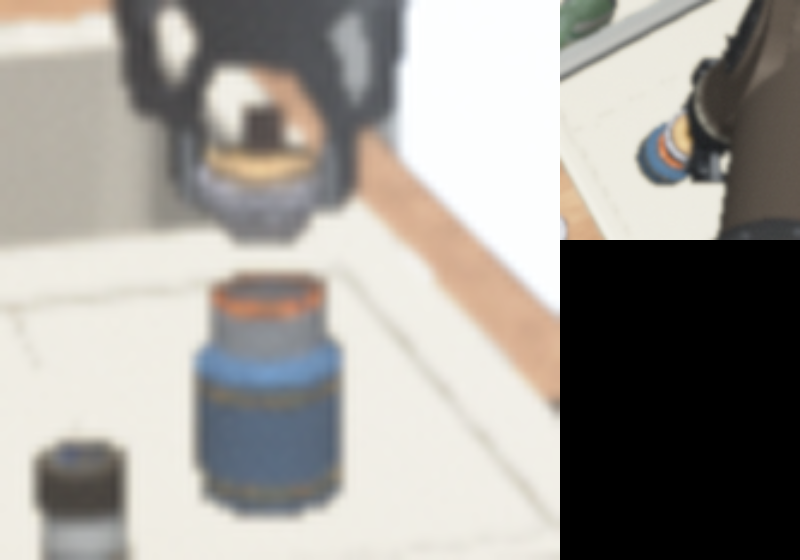

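```bash
python3 - <<'E'
from h import *
t=cv2.imread('pics/t8.png');crop(t,332,145,50,40,14,'pics/c12.png')
def ell(n,x,y,z,r):
    a=np.linspace(0,6.28,90);q=np.array([proj(n,[x+r*np.cos(i),y+r*np.sin(i),z]) for i in a]);return q.min(0).round(1),q.max(0).round(1)
lz=108.6+28.5
print('plug foot side',ell('side',643.5,-88,lz,20),'band top',ell('side',643.5,-88,lz+32,31),'band bot',ell('side',643.5,-88,lz+16,31))
print('top: band top',ell('top',643.5,-88,lz+32,31),'ring',ell('top',642.5,-88.5,109,28))
E
```

```text
plug foot side (array([257.4, 137.7]), array([268. , 141.2])) band top (array([254.2, 128.7]), array([270.8, 133.9])) band bot (array([254.3, 132.7]), array([270.9, 138.1]))
top: band top (array([354.9, 143.9]), array([377.8, 166.6])) ring (array([351.2, 150. ]), array([370.9, 169.4]))
```

View pics/c12.png

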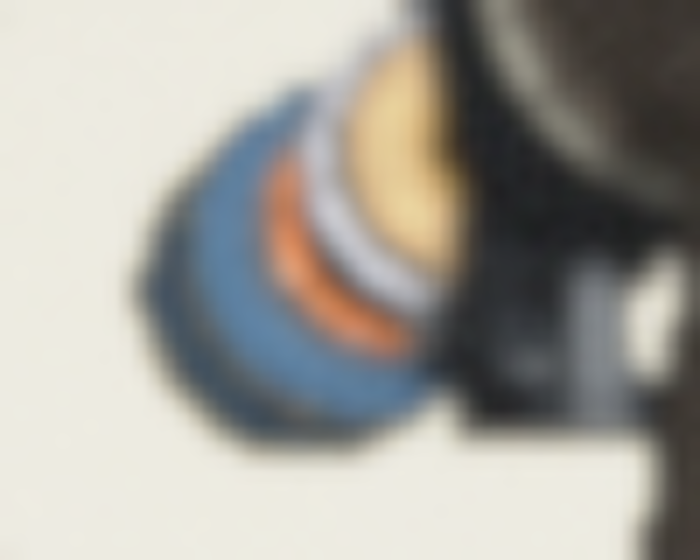

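Emit:
step_arm(deltas=[[-0.1, 0.5, -0.1, 0], [0, 0.5, 0, 0], [0, 0.5, 0, 0], [0, 0.5, 0, 0], [0, 0.3, 0, 0], [0, 0, 0, 0], [0, 0, 0, 0]])

```text
time_s: 11.53
ee_pos: [642.8, -90.3, 85.4]
eef_rot: [-90.0, 0.0, -0.1]
wrist_force: [-0.4, 0.4, -1.6]
width: 59.4
```

```bash
python3 look.py 9; python3 - <<'E'
from h import *
t=cv2.imread('pics/t9.png');s=cv2.imread('pics/s9.png')
cv2.imwrite('pics/c13.png',np.hstack([cv2.resize(t[145:185,335:375],(400,400),interpolation=cv2.INTER_CUBIC),cv2.resize(s[125:165,245:285],(400,400),interpolation=cv2.INTER_CUBIC)]))
E
```

```text
11.6333 [643.2 -90.3  85.9] [-90.   -0.   -0.1] [ 0.6  0.4 -1.2] 59.55548977044995 [-13.6  34.6  26.2  95.1 -17.9  54.5  18.9]
```

View pics/c13.png

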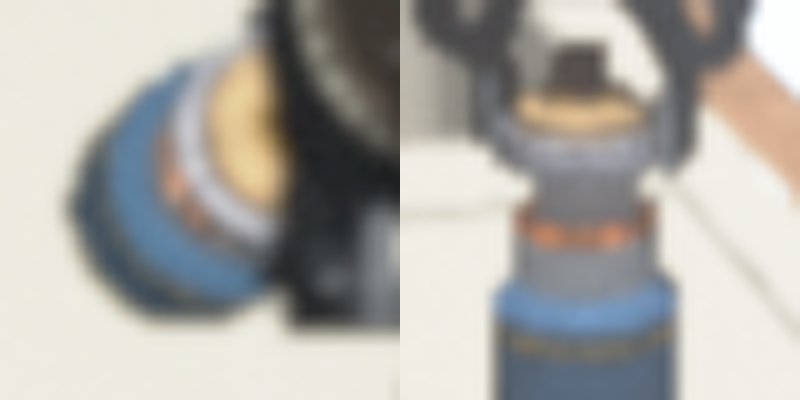

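```bash
python3 - <<'E'
from h import *
def pts(n,x,y,z,r):
    a=np.linspace(0,6.28,180);return np.array([proj(n,[x+r*np.cos(i),y+r*np.sin(i),z]) for i in a])
def L(n,*a):q=pts(n,*a);return q.min(0).round(1),q.max(0).round(1)
lz=85.9+28.5
def show(img,n,x0,y0,k,dy,out,dx=0):
    v=cv2.resize(img[y0:y0+40,x0:x0+40],None,fx=k,fy=k,interpolation=cv2.INTER_CUBIC)
    for z,r,c,d in((109,28,(0,255,0),(642.5,-88.5)),(lz+32,31,(255,0,255),(642.5+dx,-88.5+dy)),(lz,20,(255,255,0),(642.5+dx,-88.5+dy))):
        q=((pts(n,*d,z,r)-[x0,y0]+.5)*k).astype(int);cv2.polylines(v,[q],1,c)
    return v
t=cv2.imread('pics/t9.png');s=cv2.imread('pics/s9.png')
cv2.imwrite('pics/c14.png',np.hstack([show(t,'top',335,145,10,0,0),show(s,'side',245,125,10,0,0)]))
E
```

```text
(no output)
```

View pics/c14.png

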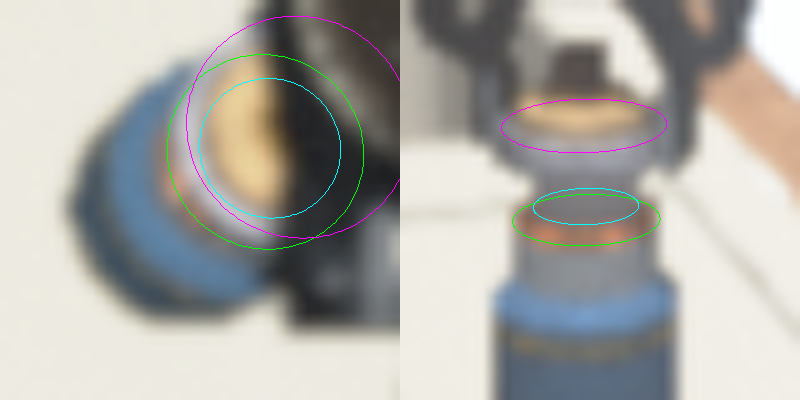

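Emit:
step_arm(deltas=[[0, 0.3, 0, 0], [0, 0.3, 0, 0], [0, 0.3, 0, 0], [0, 0.3, 0, 0], [0, 0.2, 0, 0], [0, 0, 0, 0]])

```text
time_s: 12.13
ee_pos: [642.6, -90.1, 71.0]
eef_rot: [-90.0, 0.1, -0.1]
wrist_force: [-0.1, 0.5, -2.4]
width: 59.6
```

Emit:
step_arm(deltas=[[0, 0.2, 0, 0], [0, 0.2, 0, 0], [0, 0.1, 0, 0], [0, 0, 0, 0]])

```text
time_s: 12.47
ee_pos: [642.8, -90.2, 66.4]
eef_rot: [-90.0, 0.0, -0.1]
wrist_force: [-0.0, -0.1, -1.9]
width: 59.7
```

```bash
python3 look.py 10
```

```text
12.5667 [643.  -90.3  66.7] [-90.    0.   -0.1] [ 0.2 -0.3 -2.6] 59.46571988953786 [-13.3  35.8  25.6  96.  -18.6  52.5  19.5]
```

View pics/v10.png

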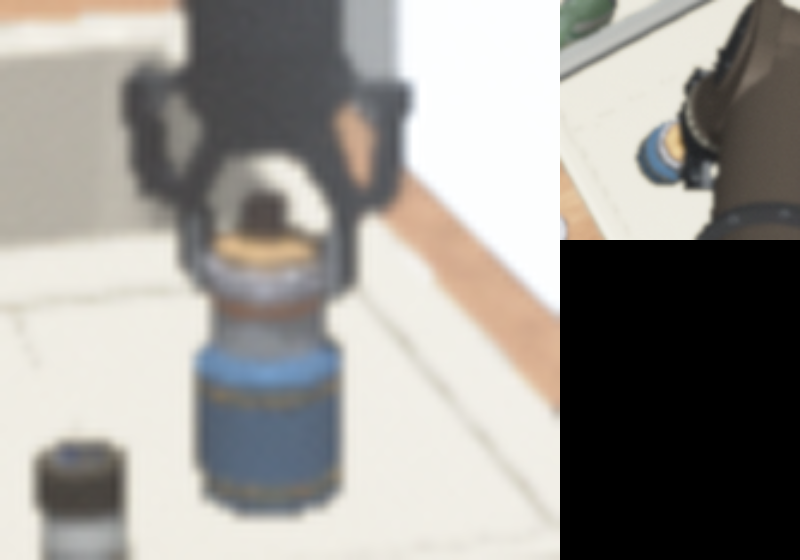

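Aligned: the plug is inside, orange ring still showing as a thin line at about (263,148). Now press in small steps.

Emit:
step_arm(deltas=[[0, 0.1, 0, 0], [0, 0.1, 0, 0], [0, 0.1, 0, 0], [0, 0, 0, 0]])

```text
time_s: 12.9
ee_pos: [643.1, -90.3, 64.1]
eef_rot: [-90.0, -0.0, -0.1]
wrist_force: [-1.1, 0.7, 2.3]
width: 59.9
```

Emit:
step_arm(deltas=[[0, 0.1, 0, 0], [0, 0.1, 0, 0], [0, 0, 0, 0]])

```text
time_s: 13.15
ee_pos: [643.1, -90.3, 62.1]
eef_rot: [-90.0, -0.0, -0.1]
wrist_force: [-1.9, 0.8, 3.5]
width: 59.5
```

Emit:
step_arm(deltas=[[0, 0.1, 0, 0], [0, 0, 0, 0]])

```text
time_s: 13.32
ee_pos: [643.2, -90.3, 61.1]
eef_rot: [-90.0, -0.0, -0.1]
wrist_force: [-0.8, 0.8, 4.1]
width: 59.2
```

Emit:
step_arm(deltas=[[0, 0.1, 0, 0], [0, 0.05, 0, 0], [0, 0, 0, 0]])

```text
time_s: 13.57
ee_pos: [643.2, -90.2, 60.6]
eef_rot: [-90.0, -0.1, -0.1]
wrist_force: [-5.0, 1.4, 13.9]
width: 59.8
```

Emit:
step_arm(deltas=[[0, 0.1, 0, 0], [0, 0, 0, 0]])

```text
time_s: 13.73
ee_pos: [643.4, -90.3, 60.5]
eef_rot: [-90.0, -0.1, -0.1]
wrist_force: [-8.3, 1.6, 22.2]
width: 59.6
```

Emit:
step_arm(deltas=[[0, 0.1, 0, 0], [0, 0, 0, 0]])

```text
time_s: 13.9
ee_pos: [643.5, -90.3, 60.4]
eef_rot: [-89.9, -0.1, -0.1]
wrist_force: [-11.4, 2.9, 30.1]
width: 59.7
```

Emit:
step_arm(deltas=[[0, 0, 0, 0], [0, 0, 0, 0], [0, 0, 0, 0], [0, -0.1, 0, 0], [0, -0.1, 0, 0], [0, 0, 0, 0]])

```text
time_s: 14.4
ee_pos: [643.3, -90.2, 60.6]
eef_rot: [-90.0, -0.1, -0.1]
wrist_force: [-4.6, 1.3, 13.7]
width: 59.4
```

```bash
python3 look.py 11
```

```text
14.5 [643.3 -90.3  60.6] [-90.   -0.1  -0.1] [-5.3  1.1 12.6] 59.49555229323028 [-13.1  36.2  25.4  96.3 -18.8  51.8  19.7]
```

View pics/v11.png

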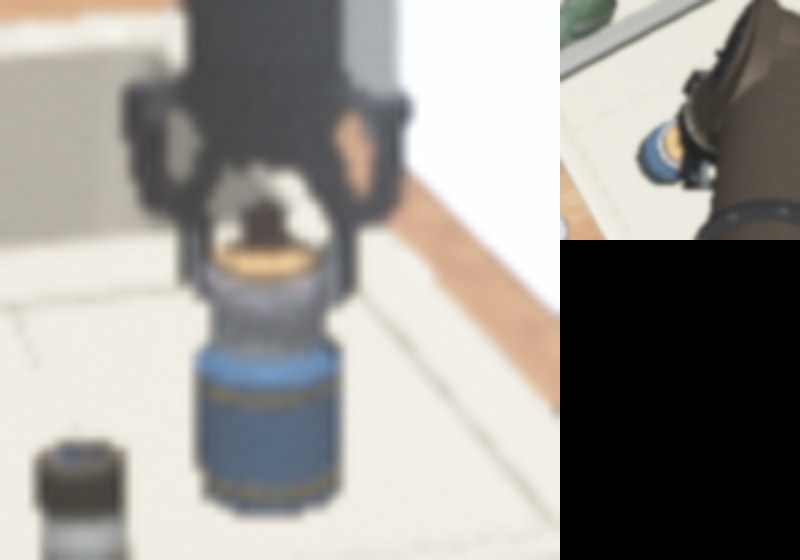

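Emit:
step_arm(deltas=[[0, 0, 0, 0], [0, 0, 0, 0], [0, 0, 0, 0], [0, 0, 0, 0], [0, 0, 0, 0], [0, 0, 0, 0], [0, 0, 0, 0]], fingers=1)

```text
time_s: 15.08
ee_pos: [643.0, -90.2, 59.1]
eef_rot: [-90.0, 0.0, -0.1]
wrist_force: [0.4, 0.9, -0.8]
width: 85.4
```

```bash
python3 look.py 12; python3 - <<'E'
from h import *
t=cv2.imread('pics/t12.png');crop(t,335,135,50,50,8,'pics/c15.png')
E
```

```text
15.1833 [643.  -90.2  59.1] [-90.    0.   -0.1] [ 0.8  0.3 -0.4] 85.44307745105371 [-13.1  36.3  25.3  96.3 -18.8  51.7  19.7]
```

View pics/v12.png

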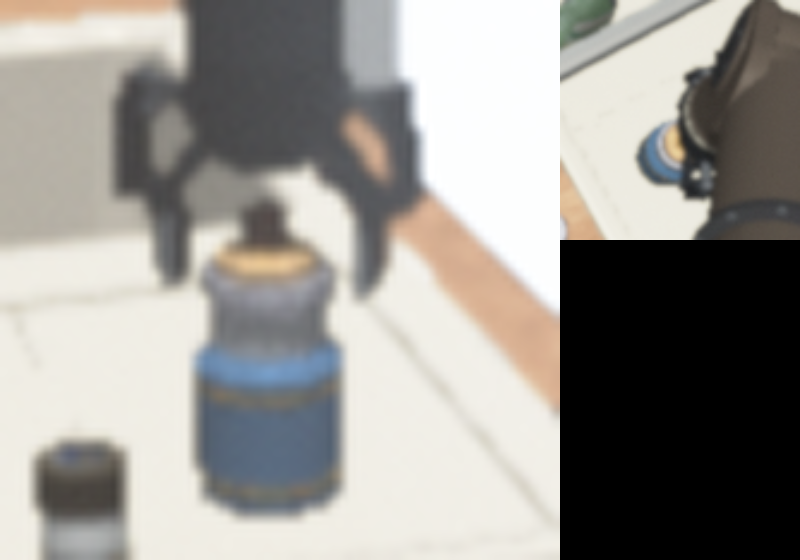

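View pics/c15.png

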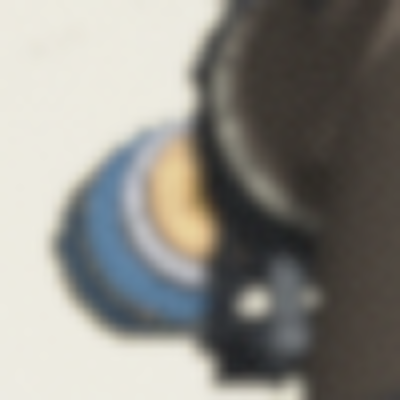

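Emit:
step_arm(deltas=[[0, -0.3, 0, 0], [0, -0.6, 0, 0], [0, -0.8, 0, 0], [0, -0.8, 0, 0], [0, -0.8, 0, 0], [0, -0.6, 0, 0], [0, -0.3, 0, 0], [0, 0, 0, 0], [0, 0, 0, 0]])

```text
time_s: 15.93
ee_pos: [643.0, -90.1, 101.3]
eef_rot: [-90.0, -0.0, -0.1]
wrist_force: [-0.1, 0.6, -0.8]
width: 85.5
```

```bash
python3 look.py 13;python3 - <<'E'
from h import *
s=cv2.imread('pics/s13.png');crop(s,243,105,45,45,14,'pics/c16.png')
for z in(129,149,145):print(z,proj('side',[643,-90,z]))
print(proj('side',[643+42,-90,145]),proj('side',[643-42,-90,145]))
E
```

```text
16.0333 [642.7 -90.1 100.8] [-90.    0.   -0.1] [ 0.5  0.  -0.1] 84.84999838188354 [-14.   33.7  26.6  94.3 -17.4  56.2  18.5]
129 [262.99591716 141.31894118]
149 [262.87472487 136.24680548]
145 [262.89909061 137.26655969]
[252.21851414 136.54946776] [273.74424397 137.99470129]
```

View pics/c16.png

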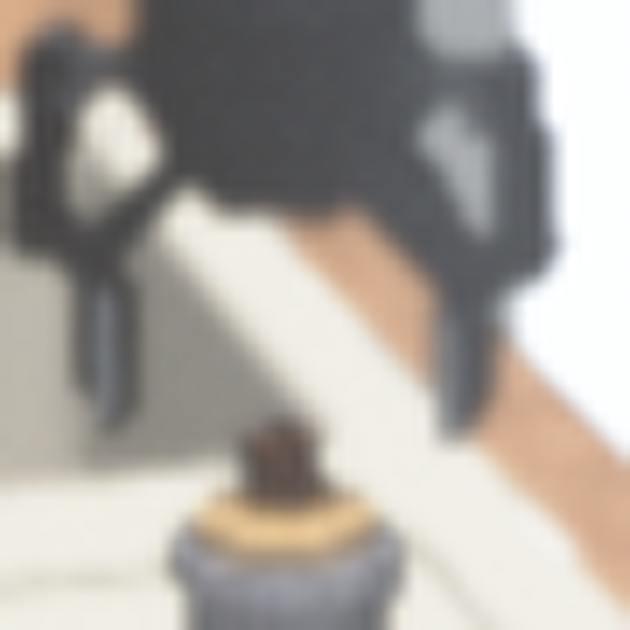

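Emit:
step_arm(deltas=[[0.1, 0.2, 0, 0], [0, 0.2, 0, 0], [0, 0, 0, 0]])

```text
time_s: 16.28
ee_pos: [643.6, -90.1, 96.3]
eef_rot: [-90.0, 0.1, -0.1]
wrist_force: [-0.3, -0.5, -0.1]
width: 85.0
```

Emit:
step_arm(deltas=[[0, 0, 0, 0], [0, 0, 0, 0], [0, 0, 0, 0], [0, 0, 0, 0], [0, 0, 0, 0], [0, 0, 0, 0]], fingers=-0.3)

```text
time_s: 16.78
ee_pos: [644.0, -90.2, 97.3]
eef_rot: [-90.0, -0.0, -0.1]
wrist_force: [-1.0, 0.7, 0.5]
width: 30.0
```

```bash
python3 look.py 14;python3 - <<'E'
from h import *
s=cv2.imread('pics/s14.png');crop(s,243,105,45,45,14,'pics/c17.png')
E
```

```text
16.8833 [644.  -90.2  97.3] [-90.   -0.   -0.1] [ 0.1  0.2 -0.3] 29.926590928491233 [-13.9  34.   26.5  94.3 -17.5  55.9  18.6]
```

View pics/c17.png

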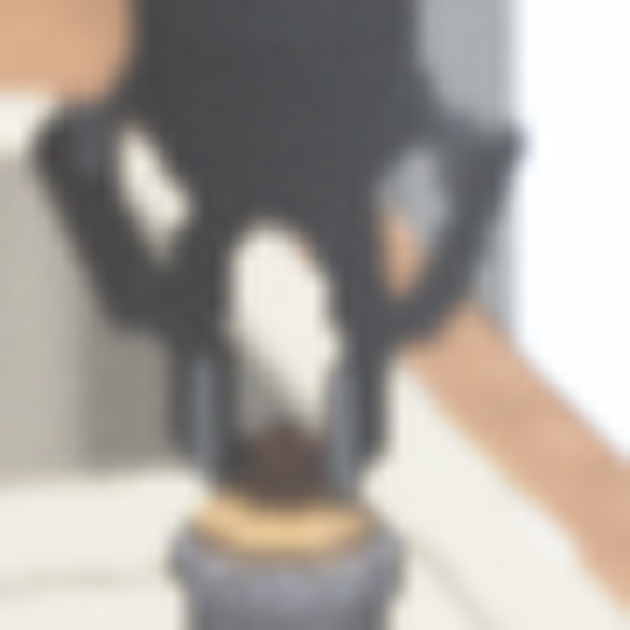

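Emit:
step_arm(deltas=[[0, -0.15, 0, 0], [0, 0, 0, 0]])

```text
time_s: 17.05
ee_pos: [644.1, -90.3, 99.0]
eef_rot: [-90.0, -0.0, -0.1]
wrist_force: [0.5, -0.6, -0.2]
width: 29.9
```

Emit:
step_arm(deltas=[[0, 0, 0, 0], [0, 0, 0, 0], [0, 0, 0, 0], [0, 0, 0, 0], [0, 0, 0, 0], [0, 0, 0, 0]], fingers=-1)

```text
time_s: 17.55
ee_pos: [644.2, -90.3, 99.1]
eef_rot: [-90.0, -0.0, -0.1]
wrist_force: [-1.8, -0.5, 5.6]
width: 19.2
```

Emit:
step_arm(deltas=[[0, -0.1, 0, 0], [0, -0.2, 0, 0], [0, -0.3, 0, 0], [0, -0.4, 0, 0], [0, -0.5, 0, 0], [0, -0.3, 0, 0], [0, -0.2, 0, 0], [0, 0, 0, 0]])

```text
time_s: 18.22
ee_pos: [644.4, -90.3, 119.4]
eef_rot: [-90.0, -0.1, -0.1]
wrist_force: [0.2, -0.0, -0.7]
width: 19.4
```

```bash
python3 look.py 15
```

```text
18.3167 [644.  -90.2 118.7] [-90.   -0.   -0.1] [-1.1  0.6 -1.9] 19.602262490237575 [-14.2  32.7  27.1  93.2 -16.8  58.2  18. ]
```

View pics/v15.png

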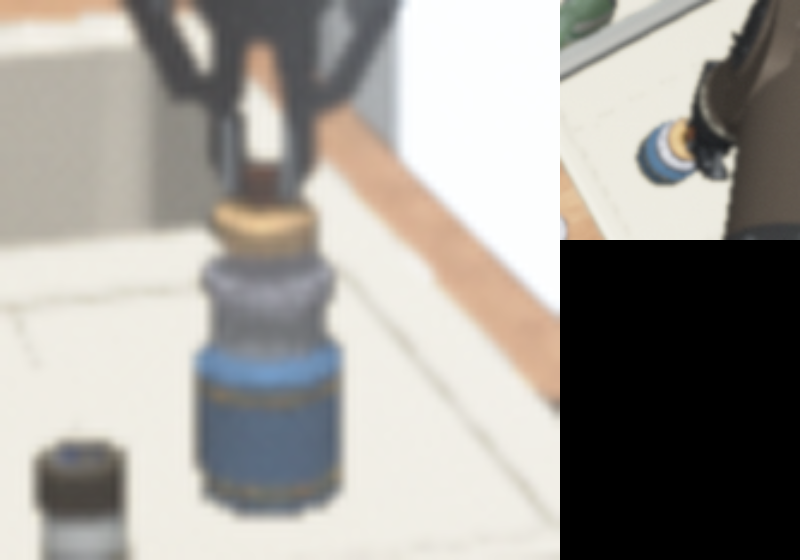

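Emit:
step_arm(deltas=[[0, -0.3, 0, 0], [0, -0.6, 0, 0], [0, -0.8, 0, 0], [0, -0.8, 0, 0], [0, -0.8, 0, 0], [0, -0.8, 0, 0], [0, -0.8, 0, 0], [0, -0.8, 0, 0], [0, -0.8, 0, 0], [0, -0.6, 0, 0], [0, -0.4, 0, 0], [0, -0.2, 0, 0], [0, 0, 0, 0], [0, 0, 0, 0], [0, 0, 0, 0], [0, 0, 0, 0], [0, 0, 0, 0], [0, 0, 0, 0]])

```text
time_s: 19.82
ee_pos: [643.9, -90.2, 195.5]
eef_rot: [-90.0, 0.0, -0.1]
wrist_force: [0.7, 0.2, -0.8]
width: 19.1
```

```bash
python3 look.py 16; python3 - <<'E'
from h import *
s=cv2.imread('pics/s16.png');crop(s,220,95,100,90,6,'pics/c18.png')
E
```

```text
19.9167 [643.9 -90.2 195.6] [-90.    0.   -0.1] [-1.   1.  -0.6] 19.17138543731884 [-15.3  28.9  28.8  87.9 -14.6  67.   16.2]
```

View pics/c18.png

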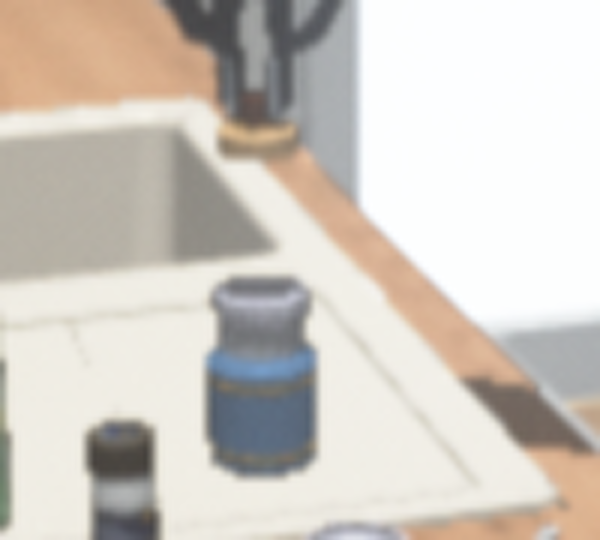

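View pics/t16.png

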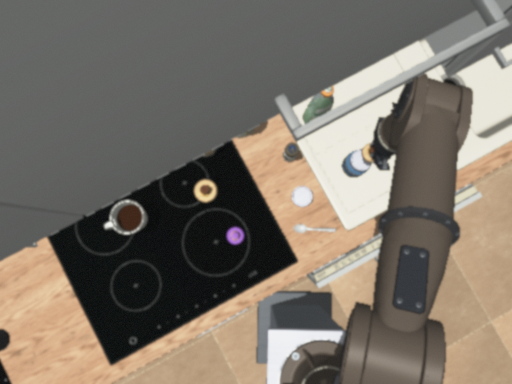

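```bash
python3 -c "
from rig import env,hand_in
o=env.observe();print(o['joint_vel'].round(2),o['width']);print(hand_in())"
```

```text
[-0.02 -0.02 -0.06 -0.13  0.1   0.07  0.09] 19.17138543731884
the job is handed in; nothing more can be done
None
```

The job is done and handed in at about 20 s, with the gripper still holding the wooden cap above the canister. No verdict was reported back.

**What I did**
- I gripped the nested pair by the metal band and carried it to the canister.
- I lowered it into the mouth without side contact and pressed until it stopped hard at about 30 N. The tool had gone down about 4 mm between first contact with the seal and the stop.
- I released the band, took the cap by its knob and lifted it straight up about 97 mm.

**Last checks**
- The final pictures show the cap level above the canister, the inner lid straight on the neck, no orange ring visible, and the canister and bystanders where they started.
- The fingers read 19.2 mm on the 22 mm knob, joint speeds were near zero, and the wrist force was about 1.5 N.

**What disagreed**
- **Tool height:** the tool's reported height was about 31–36 mm below what the side camera showed. Moving to a reported −26 mm without touching the hob agreed with the camera, so I set heights from the pictures and contact force.
- **Cameras:** the two views also differed by 2–4 mm on the lid and canister positions. I settled that by comparing the lid and ring directly once they were close together.
- **Sideways force:** while pressing, the wrist read about 11 N sideways. It went away when I released the band, and the canister showed no visible shift.

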